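# Square up the pile of bell mounting plates

### The arm

A 7-joint arm with a two-finger parallel gripper is mounted at the origin on the work surface. World frame = base frame: x ahead of the robot, y to its left, z up, the work surface at z = 0. Lengths are in m, angles in rad, forces in N, time in s.
With the tool pointing down it reaches from about 0.425 to 0.95 m from the base axis. Payload 4.7 kg.
Tool frame: the origin (TCP) lies on the centre line of the jaws, within the pads' length; the fingertips stand env.tips_ahead ahead of it and the grasp point (between the pads) lies 8 mm behind it (env.tips_ahead is the distance from the TCP to the fingertips, in m); z points along the fingers, y is the line along which they close (so a half turn about z gives the same grasp; the last joint's range is limited). The gripper opens to 85 mm and grips with 20 to 120 N. Pads are 22 mm wide; open, the fingers measure 114 mm over their backs; the gripper's body (76 mm by 85 mm) begins 54 mm behind the grasp point. The pads swing forward as they close: fully open they stand 13 mm farther back than shut.
Start: joints at [-0.029, 0.469, -0.049, 1.532, 0.024, 1.141, -0.082], TCP at [0.675, 0, 0.242] pointing down, gripper open.
Joint ranges: [-2.59, 2.59], [-0.33, 1.99], [-1.39, 1.29], [0.1, 2.45], [-1.04, 4.18], [0.21, 1.99], [-2.66, 2.66]. Speed limits (rad/s): [2.57, 2.57, 3.14, 3.14, 3.14, 3.14, 3.14].

### API

Orientations are given as a rotation vector (axis times angle).
In Python, from rig import env gives the robot as it stands.
- The arm moves only by the tool step_arm, never from a script. Its argument "rows" is a list of rows, each a list of 3 entries, a list of its own where there are three numbers: the shift along the world's x, y, z in units of 0.025 m (1.0 is 0.025 m), then the turn, a rotation vector about the world's x, y, z in units of 0.1 rad (1.0 is 0.1 rad), then the closure, from 0 (fully open) to 1 (shut). A call has 1 to 10 rows; each row shifts and turns the commanded pose from where the row before left it; what a row does not reach is not made up. A row lasts 1/12 s, in which the tool goes at most 41.7 mm and 7.16 degrees, less where a joint would pass 70% of its speed; a pose out of reach is approached as far as the arm can. A call with a number of a shift or a turn outside -1 to 1 is refused whole. A call with a gripper value outside its range is refused whole. The fingers move at their own pace and stop on an object; "newtons" is the grip in N (left out, the last holds). Time passes only in rows, so rows that do not move let the fingers close. It gives the time, the measured TCP pose, the force, the opening and the grip force at its end, in the units of the state.
- env.observe(): the state, without advancing time (a new reading comes with each control period).
- env.snapshot(name): name is "scene" or "side" or "wrist"; returns (picture, depth): 420x560x3 uint8, blue, green, red; 420x560 float32, m along the optical axis (not along the pixel's ray), 0 where there is no reading.
- env.get_calibration(name): a dict with "mtx" (3x3 intrinsics, pixels), "k1" (the pictures are not rectified: a ray, as slopes to the right and down, at radius r is drawn at 1 + k1 r^2 times it, then the intrinsics apply), "pose" (4x4, takes a point from camera to world coordinates). Camera axes: x right, y up, looking along -z (the intrinsics and any distortion apply to the point x, -y, -z); pixel columns grow to the right and rows downward; lengths in m; the calibration is good to about 2 mm. A picture is of the moment at which its call begins: read the wrist's pose just before it. get_calibration takes no time and is no camera call; for the wrist camera it gives the pose at the moment of the call.
- env.close_job(): hands the job in; it is judged then, once.
The state is a dict: "t": time; "qpos": joint angles; "qd": joint speeds; "joint_efforts": joint torques, N m; "tool_pos": TCP position; "eef_rot": TCP orientation; "ft_force": force on the tool from outside, world axes, zero at the start; "wrist_torque": the same for the moment, N m; "finger_gap": opening from 0.0 (shut) to 1.0 (fully open); "finger_force": force on a finger pad.
Only numpy, scipy, OpenCV 4.12 (cv2) and the standard library are available. Lean on these libraries where they do the work, as an engineer would, in place of code of your own. Each camera call takes 0.05 s, during which the arm holds its last target. There are 200 camera calls.

### The job

One blue bell mounting plate stands on edge in the wooden rack. Take it out, tip it over and lay it flat on the cork mat, let go, then take it again and set it down (no dropping) squarely on the pile of two blue plates, flush with them on all sides, and let go. Leave the pile where it is, and do not disturb the wooden board in the rack, the bell or the tape roll.

Things in the scene. Friction and masses are not known exactly. Their poses are not given: they have to be found in the camera images.
- plate: Blue painted metal plate with four dark bolt marks, 150 x 60 x 14 mm, about 0.34 kg; at the start it stands on a long edge in one of the rack's two slots, its upper edge 72 mm above the bench. Origin at its centre; x along the 150 mm length, y through the 14 mm thickness, z along the 60 mm width (z is up while it stands in the rack). Both faces are alike.
- board: Bystander: pale wooden board of the same size and axes as the plate, loose, standing in the rack's other slot.
- rack: Wooden slotted rack fixed to the bench. Base 180 (x) x 150 (y) x 12 mm, origin at the centre of its underside. Two slots along its x at y = -45 and +45 mm; each slot is 17.6 mm wide between pairs of cheeks that stand to 38 mm above the bench and only at the ends (49 to 75 mm from the middle along x), so the middle of a plate is free on both faces.
- pile_top: Upper plate of the pile, blue, loose, lying flat on the lower one, 150 x 60 x 14 mm. Origin at its centre (21 mm above the bench), x along the length, y along the width, z up through the thickness.
- pile_bottom: Lower plate of the pile, the same, lying flat on the bench: origin at its centre, 7 mm above the bench.
- mat: Cork mat fixed to the bench, 200 (x) x 180 (y) x 4 mm, origin at the centre of its underside.
- bell: Bystander: brass hand bell standing mouth down, 84 mm across, 95 mm tall, loose; origin at the centre of its underside, z up.
- tape: Bystander: yellow roll of tape lying flat, 110 mm across, 45 mm high, loose; origin at the centre of its underside.
Not all that is in view belongs to the job. What is shaped like the pile_top but green or orange is not meant.

How it is judged:
On the way:
1. the plate lies flat on the cork mat, let go (horizontal distance between plate and mat below 0.09 m and height (world z) of plate below 0.016 m and angle between the y axis of plate and the z axis of mat, either way round below 0.1 rad and contact force between the fingers and plate below 0.1 N and linear speed of plate below 0.05 m/s), for 0.2 s.
At the end, for the whole second after the job is handed in: The plate lies flat and still as the third of the pile, released. The centres of all three plates lie within 8 mm of one another seen from above, their long sides are parallel within 0.12 rad, and the pile lies flat on the bench (plate centres at about 7, 21 and 35 mm) (horizontal distance between plate and pile_top below 0.008 m and horizontal distance between each of plate, pile_top and pile_bottom below 0.008 m and angle between the x axis of plate and the x axis of pile_top, either way round below 0.12 rad and angle between the x axis of each of plate, pile_top and the x axis of pile_bottom, either way round below 0.12 rad and angle between the y axis of plate and the z axis of pile_bottom, either way round below 0.06 rad and height (world z) of plate between 0.0325 and 0.0375 m and height (world z) of pile_top between 0.019 and 0.023 m and height (world z) of pile_bottom below 0.009 m and linear speed of each of plate, pile_top below 0.02 m/s); the robot touches nothing.
It fails at once if the plate is let go more than about 20 mm above the pile (horizontal distance between plate and pile_top below 0.06 m and height (world z) of plate above 0.056 m and contact force between the fingers and plate below 0.01 N).
It fails at once if the pile is shifted by more than 30 mm (distance of any of pile_top, pile_bottom from where it was at the start of the episode above 0.03 m).
It fails at once if the wooden board, the bell or the tape roll is moved by more than 30 mm or tipped (distance of any of board, bell, tape from where it was at the start of the episode above 0.03 m or angle between any of board, bell, tape's own z axis and vertical above 0.5 rad).
It also fails if it takes over 53 s, if anything falls off the work surface, if the arm or the gripper's body presses on something with over 40 N, if the wrist force passes 120 N, or if a joint passes its speed limit or range.

## Working session

There is one attempt and no reset: what is moved stays moved. The work goes in short steps, Python scripts to look and compute and a tool call to move; the robot and the scene stay as the last step left them, time stands still between calls to the robot, and variables do not carry over. Pictures are saved under pics/ and viewed, at most 12 in all, crops included, and the job is handed in when it is done.

Besides the shell and the picture viewer there is one more tool, called after "Emit:" in YAML: its name, and indented under it one key for each argument. step_arm: Moves the arm, as the interface text tells. Its arguments: {"type":"object","properties":{"rows":{"type":"array","items":{"type":"array"}},"newtons":{"type":"number"}},"required":["rows"]}

```bash
mkdir -p pics; cat > h.py <<'E'
import numpy as np, cv2
from rig import env
def cloud(n):
    im,d=env.snapshot(n); c=env.get_calibration(n); K=np.array(c['mtx']);k=c['k1'];T=np.array(c['pose'])
    h,w=d.shape; u,v=np.meshgrid(np.arange(w),np.arange(h))
    xd=(u-K[0,2])/K[0,0]; yd=(v-K[1,2])/K[1,1]; x,y=xd.copy(),yd.copy()
    for _ in range(10):
        s=1+k*(x*x+y*y); x=xd/s;y=yd/s
    P=np.stack([x*d,-y*d,-d],-1)@T[:3,:3].T+T[:3,3]
    P[d==0]=np.nan
    return im,P
E
python3 - <<'E'
from h import *
print(env.observe(), env.tips_ahead)
for n in("scene","side","wrist"):
    im,P=cloud(n); cv2.imwrite(f"pics/{n}0.png",im); np.save(f"{n}0.npy",P); print(n,env.get_calibration(n)['pose'])
E
```

```text
{'t': 0.0, 'qpos': array([-0.02892938,  0.46949405, -0.04861916,  1.53370488,  0.02410787,
        1.14098071, -0.08232186]), 'qd': array([-0.00037709,  0.0007724 ,  0.00123418, -0.00020793, -0.00138906,
       -0.00165329, -0.00098565]), 'joint_efforts': array([ 1.18357209e-03, -5.10321057e+01, -4.63755790e-02, -2.37716943e+01,
        1.05899444e-02,  7.35067850e-03,  1.56414734e-05]), 'tool_pos': array([6.74436020e-01, 4.37652249e-05, 2.41221367e-01]), 'eef_rot': array([-2.22040424, -2.22054698,  0.00229699]), 'ft_force': array([ 0.87229532,  0.38981935, -0.07371918]), 'wrist_torque': array([ 0.00315953, -0.01550628, -0.05751152]), 'finger_force': 0.0, 'finger_gap': 0.9979263806320109} 0.011
scene [[-0.79453867 -0.42067029  0.43788676  1.08253629]
 [ 0.60721077 -0.55262904  0.57087321  0.60359587]
 [ 0.00183955  0.7194704   0.69452067  0.87957085]
 [ 0.          0.          0.          1.        ]]
side [[ 0.99703029  0.05839174 -0.0502096   0.49866356]
 [-0.07446185  0.56462102 -0.82198451 -0.97111279]
 [-0.01964771  0.82328216  0.56729221  0.69238878]
 [ 0.          0.          0.          1.        ]]
wrist [[ 9.99998077e-01 -1.07838812e-05  1.96103411e-03  6.75994255e-01]
 [-6.34099385e-04  9.44488909e-01  3.28542691e-01  8.42345247e-02]
 [-1.85571793e-03 -3.28543302e-01  9.44487086e-01  3.73008657e-01]
 [ 0.00000000e+00  0.00000000e+00  0.00000000e+00  1.00000000e+00]]
```

View pics/scene0.png

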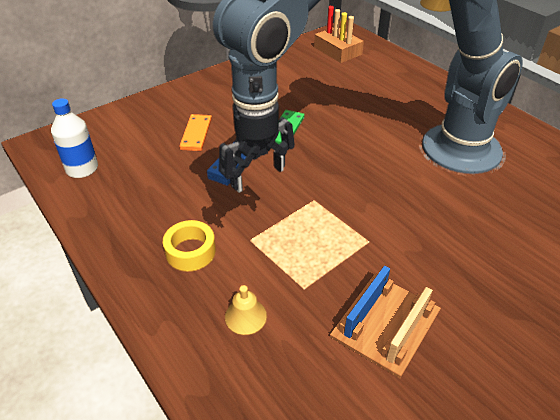

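View pics/side0.png

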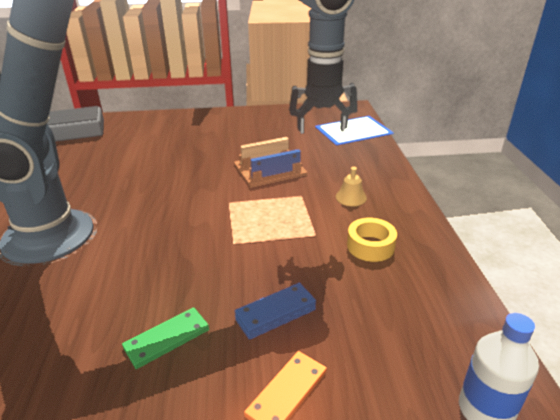

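The scene view shows the blue plate in the rack at about (368,300), the board at (410,325), the mat at (310,243), the bell at (245,310), the tape at (189,245) and the pile partly hidden at (225,170). In the side view the pile is fully visible at (276,310) and the plate is at (275,163).

```bash
cat > seg.py <<'E'
from h import *
def rect(p):
    (c,s,a)=cv2.minAreaRect((p[:,:2]*1000).astype(np.float32))
    return np.round(c,1),np.round(s,1),round(a,1)
E
python3 - <<'E'
from seg import *
for n in("scene","side"):
    im=cv2.imread(f"pics/{n}0.png"); P=np.load(f"{n}0.npy"); hsv=cv2.cvtColor(im,cv2.COLOR_BGR2HSV)
    roi=lambda x0,y0,x1,y1:(slice(y0,y1),slice(x0,x1))
    R={'scene':dict(plate=(335,258,400,345),pile=(200,150,250,195),mat=(245,195,375,290),board=(380,280,440,370),bell=(220,280,270,335),tape=(160,215,220,275)),
       'side':dict(plate=(240,145,310,185),pile=(225,280,325,340),mat=(222,192,320,245),board=(232,130,295,168),bell=(330,160,372,208),tape=(340,213,405,265))}[n]
    for k,r in R.items():
        s=roi(*r); h=hsv[s].reshape(-1,3); p=P[s].reshape(-1,3)
        m=np.isfinite(p).all(1)
        if k in('plate','pile'): m&=(h[:,0]>100)&(h[:,0]<130)&(h[:,1]>120)
        if k=='mat': m&=(p[:,2]>0.001)&(h[:,2]>170)
        if k in('board','bell','tape'): m&=p[:,2]>(.042 if k=='board' else .008)
        p=p[m]; zt=np.percentile(p[:,2],97)
        t=p[p[:,2]>zt-.006] if k in('plate','board','pile') else p
        print(n,k,len(p),'ztop',round(zt,4),'med top z',round(np.median(t[:,2]),4),rect(t), 'mean',t.mean(0).round(4))
E
```

```text
scene plate 956 ztop 0.0749 med top z 0.0725 (array([585.9, 228.6]), array([150.8,  14.3]), 17.3) mean [0.59   0.2303 0.0725]
scene pile 298 ztop 0.2956 med top z 0.2991 (array([728.8,   1.5]), array([17.1, 46.6]), 74.6) mean [ 7.338e-01 -2.000e-04  3.035e-01]
scene mat 5425 ztop 0.0083 med top z 0.0049 (array([573.8,  35.7]), array([325.5, 280.5]), 56.5) mean [0.5568 0.0192 0.0056]
scene board 790 ztop 0.0747 med top z 0.0722 (array([569.6, 304. ]), array([141. ,  99.1]), 40.4) mean [0.5631 0.3154 0.0722]
scene bell 1256 ztop 0.0915 med top z 0.0371 (array([785.9,  99. ]), array([59.7, 77.3]), 56.8) mean [0.7874 0.1038 0.041 ]
scene tape 1741 ztop 0.0482 med top z 0.041 (array([ 780.4, -121.7]), array([111.1, 110.7]), 14.6) mean [ 0.7833 -0.1164  0.0353]
side plate 61 ztop 0.0732 med top z 0.0708 (array([584.6, 225.3]), array([141.1,  14. ]), 18.1) mean [0.583  0.2245 0.0708]
side pile 7 ztop 0.0279 med top z 0.0272 (array([ 489.9, -314.8]), array([62.4,  7.4]), 33.6) mean [ 0.485  -0.3186  0.0272]
side mat 2901 ztop 0.0054 med top z 0.0028 (array([562.2,  24.9]), array([227.4, 238.4]), 87.4) mean [0.5515 0.0052 0.003 ]
side board 986 ztop 0.0719 med top z 0.07 (array([571.4, 269.9]), array([150.6, 113. ]), 16.3) mean [0.5672 0.2652 0.0698]
side bell 621 ztop 0.0871 med top z 0.0363 (array([774.6,  75.1]), array([50.3, 72.7]), 76.2) mean [0.774  0.0733 0.0399]
side tape 1527 ztop 0.0452 med top z 0.0358 (array([ 779.1, -125.9]), array([110.8, 110.2]), 81.3) mean [ 0.7775 -0.1335  0.0323]
```

```bash
python3 - <<'E'
from seg import *
im=cv2.imread("pics/side0.png"); P=np.load("side0.npy"); hsv=cv2.cvtColor(im,cv2.COLOR_BGR2HSV)
print(hsv[310,276],P[310,276],hsv[328,285])
def comp(mask,P,u,v):
    n,l=cv2.connectedComponents(mask.astype(np.uint8)); return P[(l==l[v,u])&np.isfinite(P).all(2)]
p=comp((hsv[...,0]>100)&(hsv[...,0]<130)&(hsv[...,1]>110),P,276,310)
t=p[np.abs(p[:,2]-np.median(p[:,2]))<.006]; print('pile',len(p),np.percentile(p[:,2],[3,50,97]),rect(t),rect(t[np.abs(t[:,2]-np.median(t[:,2]))<.003]))
for n,uv in(("side",(270,218)),("scene",(310,243))):
    im=cv2.imread(f"pics/{n}0.png");P=np.load(f"{n}0.npy");h=cv2.cvtColor(im,cv2.COLOR_BGR2HSV)
    print(h[uv[1],uv[0]])
    m=cv2.morphologyEx(((h[...,2]>160)&(h[...,0]<30)).astype(np.uint8),cv2.MORPH_OPEN,np.ones((5,5)))
    p=comp(m,P,*uv);print('mat',n,len(p),np.median(p[:,2]),rect(p))
E
```

```text
[110 105 121] [ 0.54123409 -0.33140173  0.02607592] [  9 130  96]
pile 225526 [-7.52116501e-01 -7.09702826e-04  4.09487040e-01] (array([705.4, 573.1]), array([2963.5, 2299.2]), 0.0) (array([705.4, 573.1]), array([2963.5, 2299.2]), 0.0)
[ 23  76 255]
mat side 7643 0.0009208007735108659 (array([642. ,  47.7]), array([399.8, 426.3]), 2.0)
[ 21 102 254]
mat scene 5286 0.004889389199278005 (array([549. ,  11.2]), array([207.3, 186.3]), 3.3)
```

View pics/wrist0.png

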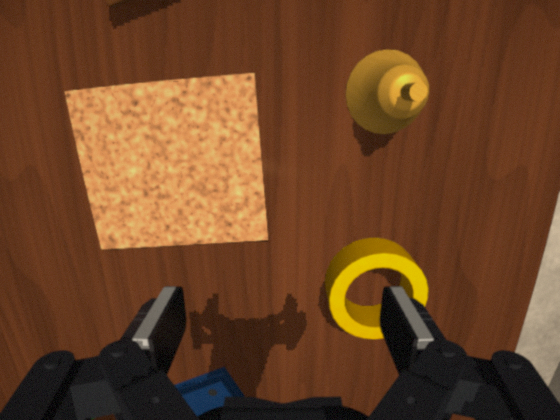

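The wrist view shows the mat with corners near (66,92), (254,74), (267,240) and (101,249), plus the bell, the tape and a bit of the pile at (210,390). The fingers close along world x. Next I move above the plate and turn -73° about z.

Emit:
step_arm:
  rows:
    - [[-0.35,0.8,0],[0,0,-1],0]
    - [[-0.35,0.8,0],[0,0,-1],0]
    - [[-0.35,0.8,0],[0,0,-1],0]
    - [[-0.35,0.8,0],[0,0,-1],0]
    - [[-0.35,0.8,0],[0,0,-1],0]
    - [[-0.35,0.8,0],[0,0,-1],0]
    - [[-0.35,0.8,0],[0,0,-1],0]
    - [[-0.35,0.8,0],[0,0,-1],0]
    - [[-0.35,0.8,0],[0,0,-1],0]
    - [[-0.35,0.8,0],[0,0,-1],0]

```text
t: 0.98
tool_pos: [0.5868, 0.2009, 0.242]
eef_rot: [3.017, 0.877, -0.001]
ft_force: [0.3, 0.6, 0.4]
finger_gap: 1.0
finger_force: 0.0
```

Emit:
step_arm:
  rows:
    - [[0,0.5,0],[0,0,-1],0]
    - [[0,0.4,0],[0,0,-1],0]
    - [[0,0.2,0],[0,0,-0.7],0]
    - [[0,0,0],[0,0,0],0]
    - [[0,0,0],[0,0,0],0]

```text
t: 1.4
tool_pos: [0.5872, 0.2276, 0.242]
eef_rot: [3.105, 0.475, -0.001]
ft_force: [-0.1, 0.7, -0.2]
finger_gap: 0.999
finger_force: 0.0
```

```bash
python3 - <<'E'
from seg import *
from scipy.spatial.transform import Rotation as R
def go(n):
    im,P=cloud(n); cv2.imwrite(f"pics/{n}1.png",im); np.save(f"{n}1.npy",P); return im,P
for n in("wrist","side","scene"):
    im,P=go(n); h=cv2.cvtColor(im,cv2.COLOR_BGR2HSV)
    b=(h[...,0]>100)&(h[...,0]<130)&(h[...,1]>90)&np.isfinite(P).all(2)
    for nm,c,zl in(("plate",(.585,.228),(.066,.082)),("pile",(.54,-.33),(.022,.034))):
        m=b&(np.hypot(P[...,0]-c[0],P[...,1]-c[1])<.1)&(P[...,2]>zl[0])&(P[...,2]<zl[1])
        if m.sum()>50: print(n,nm,m.sum(),np.median(P[m][:,2]).round(4),rect(P[m]))
s=env.observe(); print(s['t'],s['tool_pos'],R.from_rotvec(s['eef_rot']).as_matrix().round(3),s['qpos'])
E
```

```text
wrist plate 2317 0.072 (array([587. , 226.7]), array([149. ,  13.1]), 17.3)
side plate 140 0.0705 (array([586. , 224.9]), array([148.3,  17.7]), 16.9)
side pile 1706 0.0266 (array([ 540., -318.]), array([150.4,  63.7]), 26.3)
scene plate 506 0.0724 (array([586.5, 229.2]), array([149.6,  14.1]), 17.1)
scene pile 877 0.0287 (array([ 542.5, -316.3]), array([156.6,  62.6]), 25.8)
1.55 [0.58763713 0.22658623 0.24223032] [[ 0.955  0.296 -0.   ]
 [ 0.296 -0.955 -0.   ]
 [-0.     0.    -1.   ]] [-0.5391407   0.39371609  0.14055219  1.65535747 -0.06001736  1.09707088
 -1.65192072]
```

View pics/wrist1.png

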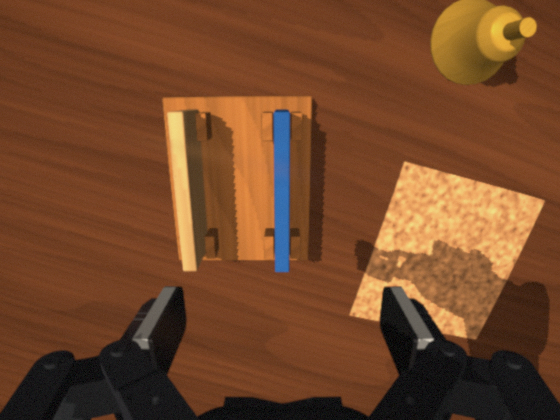

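The wrist view shows the plate as a vertical strip at column 282 between the fingers, and the board at column 185. The plate's top is at 72 mm, centre (587,227), yaw 17.2°. That agrees with the other views and the tool is already aligned with it, so I descend and grip.

Emit:
step_arm:
  rows:
    - [[0,0,-0.9],[0,0,0],0]
    - [[0,0,-0.9],[0,0,0],0]
    - [[0,0,-0.9],[0,0,0],0]
    - [[0,0,-0.9],[0,0,0],0]
    - [[0,0,-0.9],[0,0,0],0]
    - [[0,0,-0.9],[0,0,0],0]
    - [[0,0,-0.9],[0,0,0],0]
    - [[0,0,-0.7],[0,0,0],0]
    - [[0,0,-0.5],[0,0,0],0]
    - [[0,0,0],[0,0,0],0]

```text
t: 2.38
tool_pos: [0.5859, 0.2262, 0.0521]
eef_rot: [3.105, 0.47, -0.008]
ft_force: [0.3, -0.5, 0.3]
finger_gap: 0.999
finger_force: 0.0
```

Emit:
step_arm:
  rows:
    - [[0,0,0],[0,0,0],0.4]
    - [[0,0,0],[0,0,0],0.6]
    - [[0,0,0],[0,0,0],0.8]
    - [[0,0,0],[0,0,0],1]
    - [[0,0,0],[0,0,0],1]
    - [[0,0,0],[0,0,0],1]
    - [[0,0,0],[0,0,0],1]
    - [[0,0,0],[0,0,0],1]
  newtons: 50

```text
t: 3.05
tool_pos: [0.5879, 0.2278, 0.0556]
eef_rot: [-3.106, -0.471, -0.002]
ft_force: [-0.5, -0.2, 5.1]
finger_gap: 0.152
finger_force: 49.8
```

Emit:
step_arm:
  rows:
    - [[0,0,0.5],[0,0,0],1]
    - [[0,0,0.8],[0,0,0],1]
    - [[0,0,1],[0,0,0],1]
    - [[0,0,1],[0,0,0],1]
    - [[0,0,0.7],[0,0,0],1]
    - [[0,-0.4,0],[0,0,0],1]
    - [[-0.1,-0.7,0],[0,0,0],1]
    - [[-0.2,-1,0],[0,0,0],1]
    - [[-0.2,-1,0],[0,0,0],1]
    - [[-0.2,-1,0],[0,0,0],1]

```text
t: 3.88
tool_pos: [0.5676, 0.1213, 0.1525]
eef_rot: [3.105, 0.468, -0.008]
ft_force: [1.2, -0.8, -3.2]
finger_gap: 0.154
finger_force: 48.8
```

Emit:
step_arm:
  rows:
    - [[-0.2,-1,0],[0,0,0],1]
    - [[-0.2,-1,0],[0,0,0],1]
    - [[-0.2,-1,0],[0,0,0],1]
    - [[-0.2,-0.8,0],[0,0,0],1]
    - [[-0.2,-0.5,0],[0,0,0],1]
    - [[0,-0.3,0],[-0.7,-0.2,0],1]
    - [[0,0,0],[-0.95,-0.3,0],1]
    - [[0,0,0],[-0.95,-0.3,0],1]
    - [[0,0,0],[-0.95,-0.3,0],1]
    - [[0,0,0],[-0.95,-0.3,0],1]

```text
t: 4.72
tool_pos: [0.5439, 0.0091, 0.1543]
eef_rot: [2.64, 0.399, 0.096]
ft_force: [-1.5, 0.0, -4.0]
finger_gap: 0.156
finger_force: 49.3
```

```bash
python3 - <<'E'
from h import *
from scipy.spatial.transform import Rotation as R
s=env.observe(); print(s['t'],s['tool_pos'],R.from_rotvec(s['eef_rot']).as_matrix().round(3),s['qpos'],s['finger_gap'])
E
```

```text
4.7167 [0.54392056 0.00912203 0.154346  ] [[ 0.955  0.263  0.135]
 [ 0.295 -0.85  -0.437]
 [-0.     0.458 -0.889]] [-0.65329206  0.38289224  0.38158697  2.03125286  0.47246781  0.80936557
 -1.90692252] 0.15566107741108573
```

Emit:
step_arm:
  rows:
    - [[0.1,0,0],[-0.95,-0.3,0],1]
    - [[0.1,0,0],[-0.95,-0.3,0],1]
    - [[0,0,0],[-0.95,-0.3,0],1]
    - [[0,0,-0.4],[-0.4,-0.12,0],1]
    - [[0,0,-0.7],[0,0,0],1]
    - [[0,0,-0.8],[0,0,0],1]
    - [[0,0,-0.8],[0,0,0],1]
    - [[0,0,-0.8],[0,0,0],1]
    - [[0,0,-0.4],[0,0,0],1]
    - [[0,0,0],[0,0,0],1]

```text
t: 5.55
tool_pos: [0.5481, 0.0094, 0.0549]
eef_rot: [2.307, 0.352, 0.146]
ft_force: [-0.3, 0.5, -1.8]
finger_gap: 0.154
finger_force: 49.3
```

```bash
python3 - <<'E'
from h import *
from scipy.spatial.transform import Rotation as R
s=env.observe(); print(s['t'],s['tool_pos'],R.from_rotvec(s['eef_rot']).as_matrix().round(3),s['qpos'],s['finger_gap'])
im,P=cloud("side"); cv2.imwrite("pics/side2.png",cv2.resize(im[100:300,150:400],None,fx=3,fy=3))
E
```

```text
5.55 [0.54810642 0.00938282 0.0548519 ] [[ 0.955  0.207  0.213]
 [ 0.297 -0.656 -0.694]
 [-0.004  0.726 -0.688]] [-0.86693308  0.70370561  0.49021332  2.08663273  0.78499113  0.72803056
 -2.40393425] 0.15417397931547802
```

View pics/side2.png

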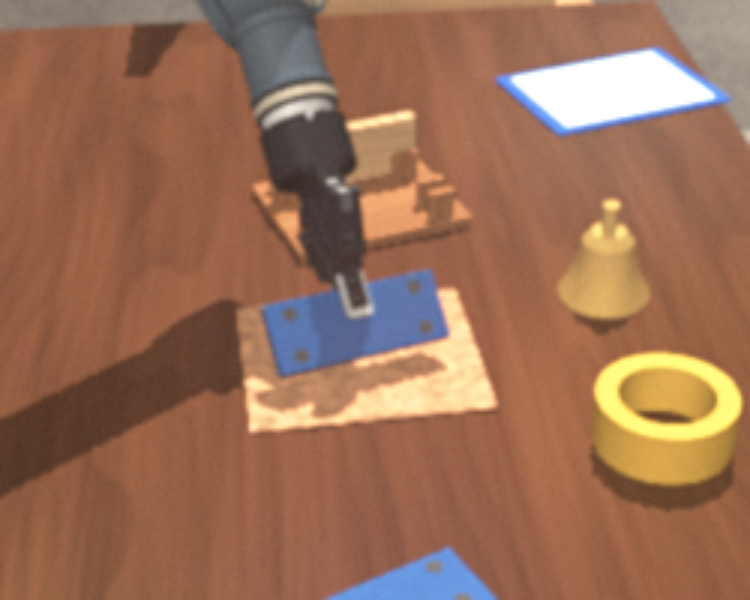

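The side crop shows the plate held tilted over the mat, with its lower edge at about (280–445, 370–340) and a shadow gap beneath. I lower it to contact.

Emit:
step_arm:
  rows:
    - [[0,0,-0.2],[0,0,0],1]
    - [[0,0,-0.15],[0,0,0],1]
    - [[0,0,-0.1],[0,0,0],1]
    - [[0,0,-0.05],[0,0,0],1]
    - [[0,0,0],[0,0,0],1]
    - [[0,0,0],[0,0,0],1]

```text
t: 6.1
tool_pos: [0.5501, 0.0101, 0.0451]
eef_rot: [2.308, 0.349, 0.153]
ft_force: [0.2, -0.0, -2.7]
finger_gap: 0.152
finger_force: 49.4
```

Emit:
step_arm:
  rows:
    - [[0,0,-0.1],[0,0,0],1]
    - [[0,0,-0.08],[0,0,0],1]
    - [[0,0,-0.05],[0,0,0],1]
    - [[0,0,0],[0,0,0],1]
    - [[0,0,0],[0,0,0],1]

```text
t: 6.52
tool_pos: [0.55, 0.0101, 0.0392]
eef_rot: [2.308, 0.349, 0.152]
ft_force: [-0.3, 0.0, 0.0]
finger_gap: 0.154
finger_force: 49.8
```

Emit:
step_arm:
  rows:
    - [[0,0,0],[0,0,0],0.75]
    - [[0,0,0],[0,0,0],0.72]
    - [[0,0,0],[0,0,0],0.72]
    - [[-0.05,0.17,0.13],[0,0,0],0.72]
    - [[-0.05,0.17,0.13],[0,0,0],0.72]
    - [[-0.05,0.17,0.13],[0,0,0],0.72]
    - [[-0.05,0.17,0.13],[0,0,0],0.72]
    - [[-0.05,0.17,0.15],[0,0,0],0.72]
    - [[-0.05,0.17,0.17],[0,0,0],0.72]
    - [[-0.05,0.17,0.17],[0,0,0],0.72]

```text
t: 7.35
tool_pos: [0.5413, 0.0403, 0.065]
eef_rot: [2.308, 0.349, 0.153]
ft_force: [-0.2, -0.4, -0.5]
finger_gap: 0.281
finger_force: 0.0
```

Emit:
step_arm:
  rows:
    - [[-0.05,0.17,0.17],[0,0,0],0.72]
    - [[-0.1,0.4,0.4],[0,0,0],0.72]
    - [[-0.2,0.7,0.7],[0,0,0],0.72]
    - [[-0.2,0.7,0.9],[0,0,0],0.5]
    - [[0,0,1],[0.95,0.3,0],0]
    - [[0,0,1],[0.95,0.3,0],0]
    - [[0,0,1],[0.95,0.3,0],0]
    - [[0,-0.2,0.3],[0.95,0.3,0],0]
    - [[0,-0.4,0],[0.95,0.3,0],0]
    - [[0,-0.4,0],[0.95,0.3,0],0]

```text
t: 8.18
tool_pos: [0.528, 0.0646, 0.2034]
eef_rot: [2.902, 0.442, 0.051]
ft_force: [0.1, -0.3, -0.1]
finger_gap: 0.998
finger_force: 0.0
```

```bash
cat > look.py <<'E'
from seg import *
import sys
from scipy.spatial.transform import Rotation as R
def look(c,zl,tag,r=.11):
    for n in("wrist","side","scene"):
        im,P=cloud(n); cv2.imwrite(f"pics/{n}{tag}.png",im); h=cv2.cvtColor(im,cv2.COLOR_BGR2HSV)
        b=(h[...,0]>100)&(h[...,0]<130)&(h[...,1]>90)&np.isfinite(P).all(2)
        m=b&(np.hypot(P[...,0]-c[0],P[...,1]-c[1])<r)&(P[...,2]>zl[0])&(P[...,2]<zl[1])
        if m.sum()>50: print(n,m.sum(),np.percentile(P[m][:,2],[3,50,97]).round(4),rect(P[m]))
    s=env.observe(); M=R.from_rotvec(s['eef_rot']).as_matrix()
    print(s['t'],s['tool_pos'].round(4),'yaw x',np.degrees(np.arctan2(M[1,0],M[0,0])).round(2),'z',M[:,2].round(3),s['qpos'].round(2),s['finger_gap'])
E
python3 -c "
from look import *
look((.549,.011),(.008,.09),'3')"
```

```text
wrist 8540 [0.0171 0.0188 0.0202] (array([547.8,   5. ]), array([147.6,  58.3]), 16.5)
side 604 [0.0141 0.0167 0.0193] (array([547.2,  10. ]), array([145.9,  58.3]), 16.9)
scene 1360 [0.0108 0.0185 0.0218] (array([547.5,  14.1]), array([151.9,  61.2]), 16.6)
8.3333 [0.5278 0.0602 0.2024] yaw x 16.8 z [ 0.062 -0.204 -0.977] [-0.57  0.28  0.32  1.96  0.16  0.92 -1.65] 1.0010740449100402
```

The plate lies flat on the mat (top at about 18 mm). I straighten the tool above it and measure again.

Emit:
step_arm:
  rows:
    - [[0.2,-0.4,0],[0.95,0.3,0],0]
    - [[0.2,-0.6,0],[0.95,0.3,0],0]
    - [[0.2,-0.5,0],[0.1,0.03,0],0]
    - [[0.1,-0.3,0],[0,0,0],0]
    - [[0,0,0],[0,0,0],0]
    - [[0,0,0],[0,0,0],0]
    - [[0,0,0],[0,0,0],0]

```text
t: 8.92
tool_pos: [0.5444, 0.0217, 0.2006]
eef_rot: [3.101, 0.477, -0.004]
ft_force: [0.1, -0.6, -0.4]
finger_gap: 1.0
finger_force: 0.0
```

```bash
python3 -c "
from look import *
look((.547,.011),(.008,.09),'4')"
```

```text
wrist 9257 [0.0167 0.018  0.0194] (array([548.5,  12.5]), array([148.8,  58.8]), 17.3)
side 650 [0.0143 0.0167 0.0192] (array([545.9,  10.8]), array([146.2,  57.8]), 17.1)
scene 1361 [0.011  0.0186 0.022 ] (array([548.4,  14.4]), array([151. ,  61.4]), 16.6)
9.0667 [0.5446 0.0209 0.2009] yaw x 17.44 z [-0.001 -0.005 -1.   ] [-0.35  0.3   0.28  1.9  -0.1   0.95 -1.29] 1.0006776840740719
```

View pics/wrist4.png

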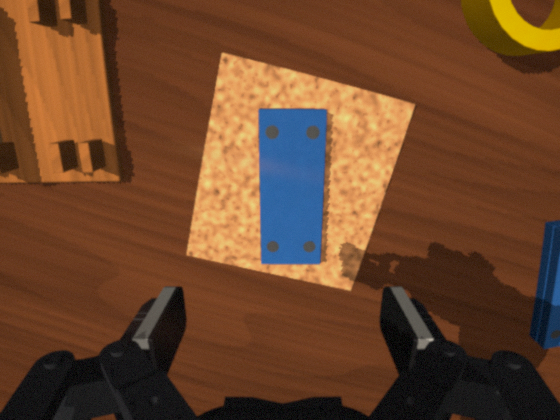

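The wrist view shows the plate flat on the mat, centred near (293,186), with the pile at the right edge (550,285). I'll read the fingertip height from depth before descending.

```bash
python3 -c "
from look import *
im,P=cloud('wrist')
z0=env.observe()['tool_pos'][2]
for s in ((slice(283,350),slice(130,186)),(slice(283,350),slice(380,440))):
    p=P[s].reshape(-1,3); p=p[np.isfinite(p).all(1)&(p[:,2]>.08)]
    print(len(p),(np.percentile(p[:,2],[0,1,5,20,50])-z0).round(4), p[p[:,2]<np.percentile(p[:,2],5)].mean(0).round(3))
"
```

```text
2817 [0.001  0.0031 0.0062 0.013  0.0232] [0.535 0.062 0.205]
2913 [0.0015 0.0036 0.0065 0.0137 0.024 ] [ 0.56  -0.021  0.206]
```

Emit:
step_arm:
  rows:
    - [[0.12,-0.34,-0.5],[0,0,0],0]
    - [[0,0,-0.9],[0,0,0],0]
    - [[0,0,-0.9],[0,0,0],0]
    - [[0,0,-0.9],[0,0,0],0]
    - [[0,0,-0.9],[0,0,0],0]
    - [[0,0,-0.9],[0,0,0],0]
    - [[0,0,-0.8],[0,0,0],0]
    - [[0,0,-0.5],[0,0,0],0]
    - [[0,0,-0.3],[0,0,0],0]
    - [[0,0,0],[0,0,0],0]

```text
t: 9.95
tool_pos: [0.5466, 0.01, 0.0339]
eef_rot: [3.101, 0.47, -0.009]
ft_force: [-0.8, 0.7, 0.3]
finger_gap: 1.0
finger_force: 0.0
```

Emit:
step_arm:
  rows:
    - [[0,0,0],[0,0,0],0]
    - [[0,0,0],[0,0,0],0]

```text
t: 10.12
tool_pos: [0.5487, 0.0103, 0.0367]
eef_rot: [3.101, 0.47, -0.0]
ft_force: [-0.8, 0.2, 0.7]
finger_gap: 1.002
finger_force: 0.0
```

Emit:
step_arm:
  rows:
    - [[0,0.08,-0.4],[0,0,0],0]
    - [[0,0,-0.4],[0,0,0],0]
    - [[0,0,-0.18],[0,0,0],0]
    - [[0,0,0],[0,0,0],0]
    - [[0,0,0],[0,0,0],0.1]
    - [[0,0,0],[0,0,0],0.2]
    - [[0,0,0],[0,0,0],0.25]
    - [[0,0,0],[0,0,0],0.3]
    - [[0,0,0],[0,0,0],0.4]
    - [[0,0,0],[0,0,0],0.5]
  newtons: 50

```text
t: 10.95
tool_pos: [0.5482, 0.0127, 0.0124]
eef_rot: [3.102, 0.471, -0.001]
ft_force: [-1.6, 0.7, 5.2]
finger_gap: 0.688
finger_force: 53.9
```

Emit:
step_arm:
  rows:
    - [[0,0,0],[0,0,0],1]
    - [[0,0,0],[0,0,0],1]
    - [[0,0,0],[0,0,0],1]

```text
t: 11.2
tool_pos: [0.5483, 0.0128, 0.0123]
eef_rot: [3.102, 0.471, -0.001]
ft_force: [-1.2, 0.2, 6.0]
finger_gap: 0.684
finger_force: 53.9
```

Emit:
step_arm:
  rows:
    - [[0,0,0.3],[0,0,0],1]
    - [[0,0,0.6],[0,0,0],1]
    - [[0,0,1],[0,0,0],1]
    - [[0,0,1],[0,0,0],1]
    - [[0,0,0.8],[0,0,0],1]
    - [[0,0,0.4],[0,0,0],1]
    - [[0,0,0],[0,0,0],1]

```text
t: 11.78
tool_pos: [0.5494, 0.0125, 0.1163]
eef_rot: [3.101, 0.471, 0.005]
ft_force: [0.3, -0.9, -2.6]
finger_gap: 0.682
finger_force: 55.2
```

```bash
python3 -c "
from look import *
look((.541,-.317),(.02,.036),'5')
print(env.observe()['finger_gap'],env.observe()['finger_force'])
look((.548,.012),(.09,.14),'5b')
im=cv2.imread('pics/side5.png'); cv2.imwrite('pics/c5.png',cv2.resize(im[260:360,200:350],None,fx=5,fy=5,interpolation=cv2.INTER_CUBIC))"
```

```text
side 1784 [0.0217 0.0265 0.0289] (array([ 540.1, -317.3]), array([151.3,  65.1]), 25.7)
scene 908 [0.0216 0.0285 0.0319] (array([ 541.8, -316.3]), array([155.3,  64.2]), 27.2)
11.9333 [0.5469 0.0126 0.1129] yaw x 17.27 z [-0.003 -0.005 -1.   ] [-0.31  0.42  0.27  1.97 -0.15  0.77 -1.23] 0.6855627332407687
0.6855627332407687 55.172263383865356
wrist 37493 [0.1169 0.1181 0.1191] (array([558.3,   9.3]), array([130.1,  72.2]), 16.9)
side 351 [0.1147 0.1168 0.1191] (array([546.1,   9.2]), array([149.1,  64.6]), 18.2)
scene 1088 [0.1086 0.1187 0.1215] (array([547.5,  19.3]), array([147.2,  74. ]), 17.9)
12.0833 [0.547  0.0125 0.1127] yaw x 17.27 z [-0.004 -0.006 -1.   ] [-0.31  0.42  0.27  1.97 -0.15  0.77 -1.23] 0.6844803005735798
```

View pics/c5.png

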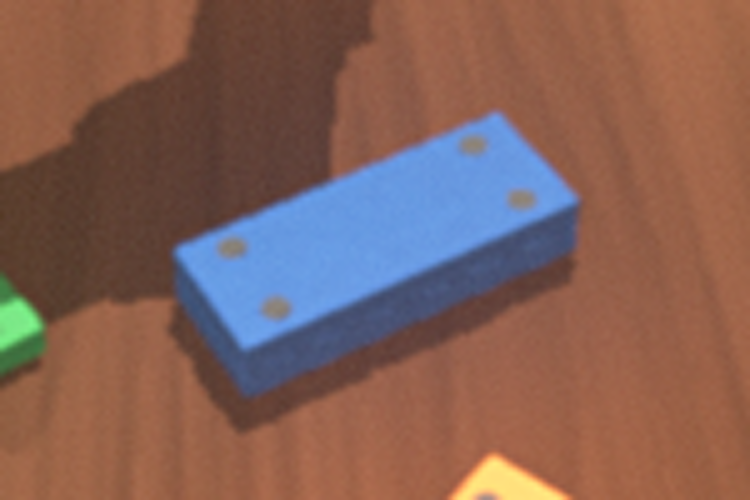

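The side crop shows the pile's top-face corners at (498,112), (578,203), (247,350) and (178,250).

```bash
cat > ray.py <<'E'
from h import *
def ray(n,uv,z):
    c=env.get_calibration(n);K=np.array(c['mtx']);T=np.array(c['pose'])
    p=cv2.undistortPoints(np.array(uv,float).reshape(-1,1,2),K,np.array([c['k1'],0,0,0,0.]))[:,0]
    d=np.c_[p[:,0],-p[:,1],-np.ones(len(p))]@T[:3,:3].T; o=T[:3,3]
    return o+d*((z-o[2])/d[:,2])[:,None]
E
python3 -c "
from ray import *
uv=np.array([(498,112),(578,203),(247,350),(178,250)])/5+[200,260]-.4
w=ray('side',uv,.028); print(w[:,:2].round(4),w.mean(0).round(4))
e=(w[0]+w[1]-w[2]-w[3]); print(np.degrees(np.arctan2(e[1],e[0])), np.linalg.norm(w-np.roll(w,-1,0),axis=1).round(4))
im=cv2.imread('pics/scene5.png'); cv2.imwrite('pics/c6.png',cv2.resize(im[130:200,180:280],None,fx=7,fy=7,interpolation=cv2.INTER_CUBIC))"
```

```text
[[ 0.5951 -0.2596]
 [ 0.62   -0.3143]
 [ 0.4876 -0.3774]
 [ 0.4627 -0.3248]] [ 0.5414 -0.319   0.028 ]
25.85542398071015 [0.0601 0.1467 0.0582 0.1476]
```

View pics/c6.png

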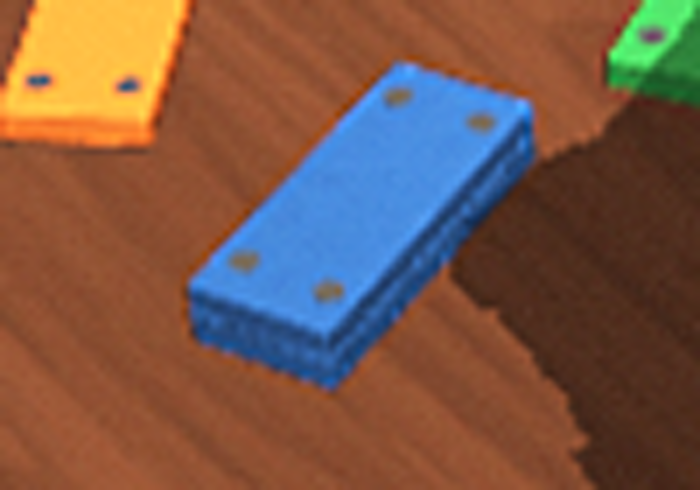

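The scene crop shows the same top face, with corners at (402,62), (533,102), (328,342) and (190,290).

```bash
python3 -c "
from ray import *
uv=np.array([(402,62),(533,102),(328,342),(190,290)])/7+[180,130]-.4
w=ray('scene',uv,.028); print(w[:,:2].round(4),w.mean(0).round(4))
e=(w[0]+w[1]-w[2]-w[3]); print(np.degrees(np.arctan2(e[1],e[0])), np.linalg.norm(w-np.roll(w,-1,0),axis=1).round(4))
# two-view intersection of centre
a=ray('side',np.array([[375.25,228.75]])/5+[200,260]-.4,.028)
"
```

```text
[[ 0.4849 -0.3744]
 [ 0.4593 -0.3232]
 [ 0.5971 -0.2538]
 [ 0.621  -0.3077]] [ 0.5406 -0.3148  0.028 ]
-153.5871964630464 [0.0572 0.1543 0.0589 0.1516]
```

Emit:
step_arm:
  rows:
    - [[0,-0.4,0],[0,0,0],1]
    - [[0,-0.8,0],[0,0,0],1]
    - [[0,-1,0],[0,0,0.2],1]
    - [[0,-1,0],[0,0,0.2],1]
    - [[0,-1,0],[0,0,0.2],1]
    - [[0,-1,0],[0,0,0.2],1]
    - [[0,-1,0],[0,0,0.2],1]
    - [[0,-1,0],[0,0,0.2],1]
    - [[0,-1,0],[0,0,0.2],1]
    - [[-0.2,-1,0],[0,0,0.2],1]

```text
t: 12.92
tool_pos: [0.5431, -0.2195, 0.1136]
eef_rot: [3.053, 0.718, -0.002]
ft_force: [0.4, -0.2, -2.7]
finger_gap: 0.687
finger_force: 55.1
```

Emit:
step_arm:
  rows:
    - [[0,-1,0],[0,0,0],1]
    - [[0,-1,0],[0,0,0],1]
    - [[0,-1,0],[0,0,0],1]
    - [[0,-0.7,0],[0,0,0],1]
    - [[0,-0.3,0],[0,0,0],1]
    - [[0,0,0],[0,0,0],1]
    - [[0,0,0],[0,0,0],1]
    - [[0,0,0],[0,0,0],1]
    - [[0,0,0],[0,0,0],1]

```text
t: 13.67
tool_pos: [0.5434, -0.3154, 0.1138]
eef_rot: [3.054, 0.721, -0.002]
ft_force: [0.6, 0.7, -1.5]
finger_gap: 0.685
finger_force: 55.1
```

Emit:
step_arm:
  rows:
    - [[-0.05,-0.06,-0.4],[0,0,-0.07],1]
    - [[0,0,-0.7],[0,0,0],1]
    - [[0,0,-0.7],[0,0,0],1]
    - [[0,0,-0.4],[0,0,0],1]
    - [[0,0,-0.2],[0,0,0],1]
    - [[0,0,0],[0,0,0],1]
    - [[0,0,0],[0,0,0],1]
    - [[0,0,0],[0,0,0],1]

```text
t: 14.33
tool_pos: [0.5424, -0.3193, 0.0549]
eef_rot: [3.055, 0.706, 0.0]
ft_force: [-0.6, 0.8, -2.5]
finger_gap: 0.684
finger_force: 55.0
```

```bash
python3 -c "
from look import *
look((.541,-.317),(.045,.065),'7')
a=cv2.imread('pics/side7.png')[255:345,215:335]; b=cv2.imread('pics/scene7.png')[120:195,190:290]
print(a.shape,b.shape)
r=lambda x:cv2.resize(x,(400*1,int(400*x.shape[0]/x.shape[1])),interpolation=cv2.INTER_CUBIC)
a,b=r(a),r(b); h=max(len(a),len(b)); a=cv2.copyMakeBorder(a,0,h-len(a),0,0,0); b=cv2.copyMakeBorder(b,0,h-len(b),0,0,0)
cv2.imwrite('pics/c7.png',np.hstack([a,b]))"
```

```text
wrist 37962 [0.0594 0.0606 0.0617] (array([ 551.8, -315.2]), array([129.5,  62.1]), 26.2)
side 1375 [0.0485 0.0589 0.0612] (array([ 541.7, -320.5]), array([151.3,  63.1]), 25.5)
scene 700 [0.0495 0.0609 0.064 ] (array([ 543.8, -319.2]), array([152.8,  63. ]), 26.6)
14.4833 [ 0.5423 -0.3193  0.055 ] yaw x 26.03 z [ 0.002 -0.006 -1.   ] [ 0.29  0.61  0.24  1.82 -0.2   0.74 -0.48] 0.6834794224646645
(90, 120, 3) (75, 100, 3)
```

View pics/c7.png

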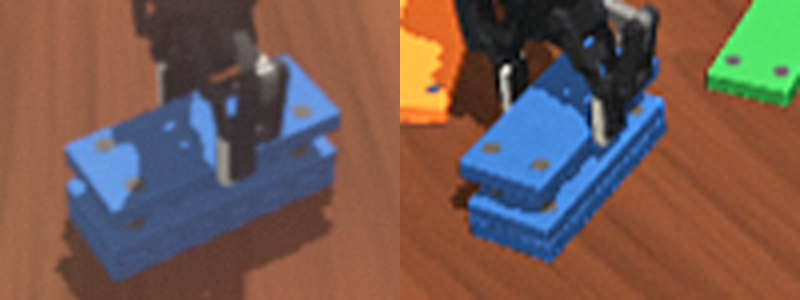

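The views show the held plate hovering over the pile, parallel to it. The same measurement on both gives an offset of about (-1.7,+2.8) mm. I correct that and lower further.

Emit:
step_arm:
  rows:
    - [[-0.06,0.11,-0.2],[0,0,0],1]
    - [[0,0,-0.2],[0,0,0],1]
    - [[0,0,-0.15],[0,0,0],1]
    - [[0,0,0],[0,0,0],1]
    - [[0,0,0],[0,0,0],1]
    - [[0,0,0],[0,0,0],1]

```text
t: 14.98
tool_pos: [0.5403, -0.3163, 0.0402]
eef_rot: [3.056, 0.706, -0.002]
ft_force: [0.1, 0.0, -2.9]
finger_gap: 0.688
finger_force: 55.1
```

```bash
python3 -c "
from look import *
look((.541,-.317),(.037,.055),'8')
a=cv2.imread('pics/side8.png')[255:345,215:335]; b=cv2.imread('pics/scene8.png')[120:195,190:290]
r=lambda x:cv2.resize(x,(400,300),interpolation=cv2.INTER_CUBIC)
cv2.imwrite('pics/c8.png',np.hstack([r(a),r(b)]))"
```

```text
wrist 37847 [0.0447 0.0459 0.0469] (array([ 549.8, -312.3]), array([129.8,  62.1]), 26.6)
side 1241 [0.039  0.0445 0.0466] (array([ 539.5, -317.7]), array([151.3,  62.2]), 25.8)
scene 663 [0.0392 0.0465 0.0503] (array([ 541.2, -314.6]), array([150. ,  61.5]), 25.8)
15.1333 [ 0.5404 -0.3164  0.0405] yaw x 26.02 z [ 0.    -0.005 -1.   ] [ 0.29  0.63  0.24  1.83 -0.21  0.71 -0.48] 0.687024583139519
```

View pics/c8.png

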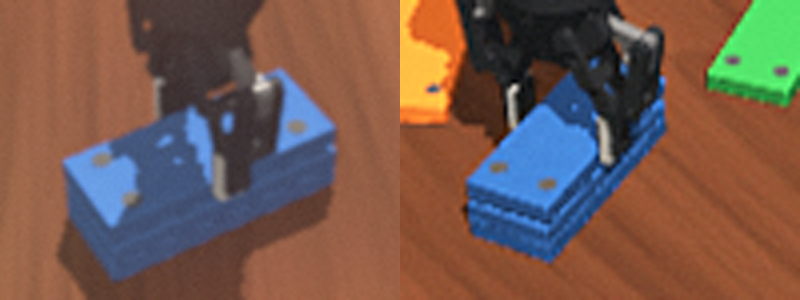

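The plate now sits flush over the pile in both views, about 4 mm above it. I lower it to contact.

Emit:
step_arm:
  rows:
    - [[0,0,-0.07],[0,0,0],1]
    - [[0,0,-0.05],[0,0,0],1]
    - [[0,0,-0.03],[0,0,0],1]
    - [[0,0,0],[0,0,0],1]
    - [[0,0,0],[0,0,0],1]
    - [[0,0,0],[0,0,0],1]

```text
t: 15.63
tool_pos: [0.5403, -0.3162, 0.0366]
eef_rot: [3.056, 0.706, -0.002]
ft_force: [0.4, -0.4, -2.2]
finger_gap: 0.687
finger_force: 55.2
```

Emit:
step_arm:
  rows:
    - [[0,0,-0.03],[0,0,0],1]
    - [[0,0,-0.02],[0,0,0],1]
    - [[0,0,0],[0,0,0],1]
    - [[0,0,0],[0,0,0],1]
    - [[0,0,0],[0,0,0],1]

```text
t: 16.05
tool_pos: [0.5403, -0.3162, 0.0364]
eef_rot: [3.056, 0.706, -0.001]
ft_force: [-1.6, 1.5, 5.1]
finger_gap: 0.681
finger_force: 56.0
```

Emit:
step_arm:
  rows:
    - [[0,0,0],[0,0,0],0.25]
    - [[0,0,0],[0,0,0],0.15]
    - [[0,0,0],[0,0,0],0]
    - [[0,0,0],[0,0,0],0]
    - [[0,0,0.2],[0,0,0],0]
    - [[0,0,0.5],[0,0,0],0]
    - [[0,0,1],[0,0,0],0]
    - [[0,0,1],[0,0,0],0]
    - [[0,0,1],[0,0,0],0]
    - [[0,0,1],[0,0,0],0]

```text
t: 16.88
tool_pos: [0.5403, -0.3164, 0.1552]
eef_rot: [3.055, 0.706, -0.0]
ft_force: [1.2, -0.5, 0.1]
finger_gap: 1.003
finger_force: 0.0
```

Emit:
step_arm:
  rows:
    - [[-0.2,0.7,0.5],[0,0,0],0]
    - [[-0.2,0.7,0.3],[0,0,0],0]
    - [[-0.2,0.3,0],[0,0,0],0]
    - [[0,0,0],[0,0,0],0]
    - [[0,0,0],[0,0,0],0]
    - [[0,0,0],[0,0,0],0]

```text
t: 17.38
tool_pos: [0.5249, -0.2746, 0.1724]
eef_rot: [3.056, 0.705, -0.003]
ft_force: [0.5, 0.0, 1.3]
finger_gap: 0.998
finger_force: 0.0
```

```bash
python3 -c "
from look import *
look((.541,-.317),(.036,.052),'9')
a=cv2.imread('pics/side9.png')[255:345,215:335]; b=cv2.imread('pics/scene9.png')[120:195,190:290]
r=lambda x:cv2.resize(x,(400,300),interpolation=cv2.INTER_CUBIC)
cv2.imwrite('pics/c9.png',np.hstack([r(a),r(b)]))"
```

```text
wrist 12625 [0.0404 0.0418 0.043 ] (array([ 540.8, -317.2]), array([149.5,  60.1]), 26.0)
side 1696 [0.0378 0.0405 0.0426] (array([ 539.3, -317.8]), array([150.5,  62.3]), 26.0)
scene 881 [0.0377 0.0425 0.0462] (array([ 541. , -314.9]), array([154.4,  61.6]), 26.1)
17.5333 [ 0.525  -0.2746  0.1722] yaw x 25.96 z [-0.001 -0.005 -1.   ] [ 0.19  0.41  0.28  1.83 -0.13  0.92 -0.58] 1.0007035632413634
```

View pics/c9.png

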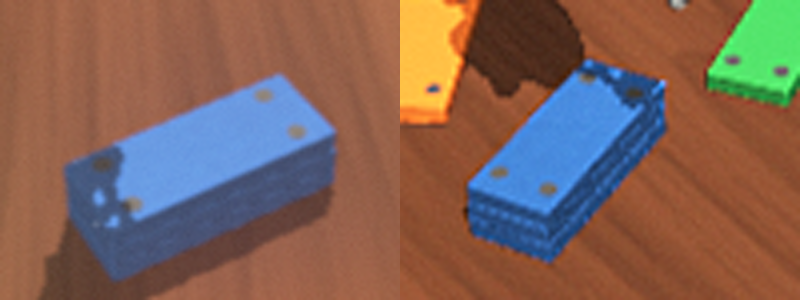

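The views show three plates stacked flush (top at 42 mm, within about 1–2 mm of the pile), released and clear of the gripper. I hand the job in.

```bash
python3 -c "
from rig import env
print(env.close_job())"
```

```text
the job is handed in; nothing more can be done
None
```

The plate was laid flat on the cork mat and let go, then picked up again and set down on the pile, within about 2 mm of flush by the cameras and released; I handed the job in at about 17.5 s, and no verdict came back.

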